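Weigh two blade cartridges and sort the full one from the spent one

TASK

These two blade cartridges look alike, but one is full and heavy and the other is spent and light: find out which by standing them one at a time in the cradle of the balance, pushed home by pressing the stiff red backstop against its hidden rear stop with about 10 N for a moment, and reading the tilt of the beam when the cartridge is let go. Leave the full one standing free in the cradle, against the backstop, and stand the spent one upright inside the yellow tray. The balance is delicate, so never load it much harder than that, and leave the specimen blocks, jar and brush where they are.

Things in the scene. Friction and masses are not known exactly. Their poses are not given: they have to be found in the camera images.
- cartridge_a_center (a point): One of two closed blade cartridges that look alike: upright white box with blue marks, 84 long (own x) x 30 wide (own y) x 46 high (z), the same either way round. This point is its centre, 23 above its underside. Starts standing on the bench. One of the two, not known which, is full (190 to 260 g), the other spent (70 to 95 g).
- cartridge_b_center (a point): One of two closed blade cartridges that look alike: upright white box with blue marks, 84 long (own x) x 30 wide (own y) x 46 high (z), the same either way round. This point is its centre, 23 above its underside. Starts standing on the bench. One of the two, not known which, is full (190 to 260 g), the other spent (70 to 95 g).
- cartridge_a: The same cartridge a; origin at the centre of its underside.
- cartridge_b: The same cartridge b; origin at the centre of its underside.
- cradle_mouth (a point): Where to set a cartridge's centre into the cradle, always short of the red backstop, 23 above the cradle floor; rides with the pan. Its x axis is the push-home direction, along the channel, away from the robot, to the backstop; z is up. With the cradle empty the floor is about 95 above the bench; it sinks, staying level, up to 18 under load.
- beam (a joint): Tilt of the blue balance beam, rad: 0 with the cradle empty (up), growing to 0.14 as the cradle sinks (125 mm arm). Sprung and damped, settles within a second. It starts to sink at about 0.6 N and meets its lower stop at about 2.2 N: a spent cartridge standing free in the cradle gives less than 0.05, the full one more than 0.10.
- backstop: Red block 10 x 33 x 22 high across the cradle; origin at the bottom middle of its near face, x along the channel. It slides with a stiff friction of about 4 N until it meets a rigid rear stop hidden under the channel, clamped anywhere from 2 to 18 beyond its start, and stays where left. Only there does it take more than about 5 N; creep up to it (an impact spikes), home once pressed with about 10 N.
- balance: Delicate beam balance fixed to the bench: white base 150 x 340 x 14, blue beam along own y on two cheeks 88 high, brass counterweight at own +y, the cradle at own y = -125 with its channel along own x, a red upright finger on the beam to 116 high. Origin: centre of its underside. Nothing may press on it with more than 20 N at any time.
- pan: The steel cradle of the balance, a channel 160 long along own x, open at the near end: 34 between its side guides, which with their outward-sloping lips stand 10 above its floor and end 25 inside the far end. Origin on its pivot, 25 below the middle of the floor; the cradle mouth point lies 24 nearer the robot on own x.
- tray_in (a point): Centre of the inner floor (4 above the bench) of the fixed yellow tray, 170 (own x) x 140 (own y) outside, walls 4 thick and 22 high.
- block_blue: Bystander, not to be moved: blue specimen block, 40 x 28 x 13 high, lying loose; origin at the centre of its underside.
- block_green: Bystander, not to be moved: green specimen block, 40 x 28 x 13 high, lying loose; origin at the centre of its underside.
- block_orange: Bystander, not to be moved: orange specimen block, 40 x 28 x 13 high, lying loose; origin at the centre of its underside.
- block_red: Bystander, not to be moved: red specimen block, 40 x 28 x 13 high, lying loose; origin at the centre of its underside.
- specimen_jar: Bystander, not to be moved: closed jar with a red cap, 52 in diameter, 70 high; origin at the centre of its underside.
- section_brush: Bystander, not to be moved: small brush 160 long lying along its own x; origin under its middle.
Not all that is in view belongs to the job. Leave any purple look-alike of the cartridge_a alone. What is shaped like the cartridge_b but pink is not meant.

How it is judged:
By the outcome, as a careful person would: the job done as asked, in the order asked, and still so for the second after the job is handed in, with the robot touching nothing.
It also fails if it takes over 72 s, if anything falls off the work surface, if the arm or the gripper's body presses on something with over 40 N, if the wrist force passes 120 N, or if a joint passes its speed limit or range.

ROBOT

A 6-joint arm with a two-finger parallel gripper is mounted at the origin on the work surface. World frame = base frame: x ahead of the robot, y to its left, z up, the work surface at z = 0. Lengths are in m, angles in rad, forces in N, time in s.
With the tool pointing down it reaches from about 0.25 to 0.725 m from the base axis. Payload 4 kg.
Tool frame: the origin (TCP) lies on the centre line of the jaws, within the pads' length; the fingertips stand env.tcp_to_tips ahead of it and the grasp point (between the pads) lies 2 mm behind it (env.tcp_to_tips is the distance from the TCP to the fingertips, in m); z points along the fingers, x is the direction in which the jaws open and shut, and the axes are right-handed (so a half turn about z gives the same grasp; the last joint's range is limited). The gripper opens to 85 mm and grips with 20 to 120 N. Pads are 22 mm wide; open, the fingers measure 114 mm over their backs; the gripper's body (76 mm by 85 mm) begins 54 mm behind the grasp point. The pads swing forward as they close: fully open they stand 13 mm farther back than shut.
Start: joints at [-1.331, 0.241, 0.005, 1.335, 0, 1.571], TCP at [0.119, -0.486, 0.248] pointing down, gripper open.
Joint ranges: [-2.72, 2.72], [-1.05, 1.87], [-1.09, 1.28], [-1.99, 2.15], [-1.42, 1.44], [-3.14, 3.14]. Speed limits (rad/s): [2.79, 2.79, 3.14, 3.14, 3.14, 3.14].

INTERFACE

Orientations are given as a rotation vector (axis times angle).
In Python, from cell import observe, cams, env gives the robot as it stands.
- The arm moves only by the shell command python3 -m creep 'ROWS' [OPENING] [FORCE]. ROWS is JSON, a list of rows, each an object of numbers: "tx", "ty", "tz": the shift along the world's x, y, z in mm; "turn": the turn about the world's z in degrees. A call has 1 to 20 rows; each row shifts and turns the commanded pose from where the row before left it; what a row does not reach is not made up. A row lasts 1/8 s, in which the tool goes at most 62.5 mm and 10.7 degrees, less where a joint would pass 70% of its speed; a pose out of reach is approached as far as the arm can. A call with a gripper value outside its range is refused whole. OPENING is the finger opening in mm, from 0 to 85.4, set as the call begins (- or left out, the last holds). The fingers move at their own pace and stop on an object; FORCE is the grip in N (left out, the last holds). Time passes only in rows, so rows that do not move let the fingers close. It gives the time, the measured TCP pose, the force and the opening at its end, in the units of the state.
- observe(): the state, without advancing time (a new reading comes with each control period).
- cams.snapshot(name): name is "scene" or "top"; returns the picture (480x640x3 uint8, blue, green, red); there is no depth.
- cams.camera_info(name): a dict with "mtx" (3x3 intrinsics, pixels), "R" (3x3) and "t" (3): a world point X has camera coordinates R X + t. Camera axes: x right, y down, z forward; pixel columns grow to the right and rows downward; lengths in m; the calibration is good to about 2 mm. A picture is of the moment at which its call begins. camera_info takes no time and is no camera call.
- env.finish_job(): hands the job in, once; it reports no verdict.
The state is a dict: "clock": time; "joints": joint angles; "joint_vel": joint speeds; "tau": joint torques, N m; "tcp_pos": TCP position; "ee_rot": TCP orientation; "force": force on the tool from outside, world axes, zero at the start; "moment": the same for the moment, N m; "opening": opening from 0.0 (shut) to 1.0 (fully open).
Only numpy, scipy, OpenCV 4.12 (cv2) and the standard library are available. Lean on these libraries where they do the work, as an engineer would, in place of code of your own. Each camera call takes 0.05 s, during which the arm holds its last target.

## Working session

There is one attempt and no reset: what is moved stays moved. The work goes in short steps, Python scripts to look and compute and a shell command to move; the robot and the scene stay as the last step left them, time stands still between calls to the robot, and variables do not carry over. Pictures are saved under pics/ and viewed, and the job is handed in when it is done.

```bash
ls; mkdir -p pics
python3 - <<'E'
from cell import observe, cams, env
import cv2,numpy as np
for n in("scene","top"):
    cv2.imwrite(f"pics/{n}0.png",cams.snapshot(n)); i=cams.camera_info(n)
    print(n,i["mtx"].round(1).tolist(),i["R"].round(3).tolist(),i["t"].round(3).tolist(),(-i["R"].T@i["t"]).round(3))
print(env.tcp_to_tips); s=observe(); print({k:np.round(v,3).tolist() for k,v in s.items()})
E
```

```text
pics
scene [[480.0, 0.0, 319.1], [0.0, 480.0, 236.0], [0.0, 0.0, 1.0]] [[0.024, 1.0, -0.002], [0.881, -0.022, -0.473], [-0.473, 0.01, -0.881]] [-0.017, -0.465, 1.312] [ 1.031 -0.007  0.936]
top [[456.5, 0.0, 315.3], [0.0, 456.5, 237.1], [0.0, 0.0, 1.0]] [[0.019, -1.0, -0.02], [-0.987, -0.015, -0.159], [0.159, 0.023, -0.987]] [0.015, 0.579, 1.02] [ 0.41  -0.     1.099]
0.017
{'clock': 0.1, 'joints': [-1.331, 0.241, 0.004, 1.335, -0.0, 1.571], 'joint_vel': [-0.001, -0.002, 0.002, 0.001, 0.001, -0.0], 'tau': [-0.0, -37.314, 25.301, 0.011, -0.0, -0.0], 'tcp_pos': [0.119, -0.485, 0.247], 'ee_rot': [-2.47, 1.939, 0.002], 'force': [-0.218, -0.207, 0.163], 'moment': [0.015, -0.016, -0.035], 'opening': 1.002}
```

View pics/top0.png

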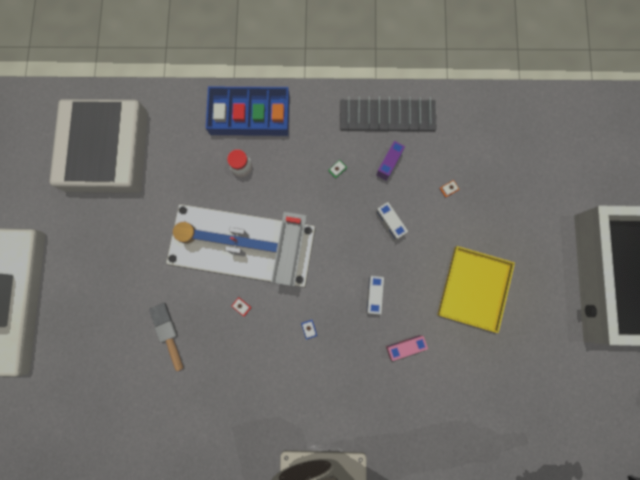

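View pics/scene0.png

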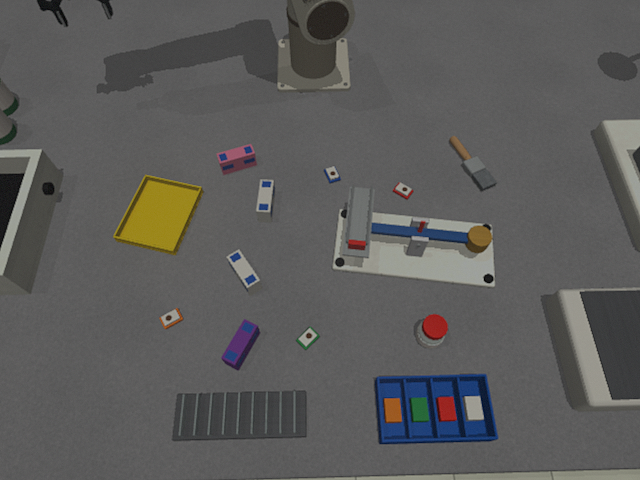

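```bash
cat > h.py <<'E'
from cell import observe, cams, env
import cv2,numpy as np
def cast(n,uv,z):
    i=cams.camera_info(n); uv=np.atleast_2d(uv).astype(float)
    d=np.c_[uv,np.ones(len(uv))]@np.linalg.inv(i["mtx"]).T@i["R"]; c=-i["R"].T@i["t"]
    return c+d*((z-c[2])/d[:,2])[:,None]
def proj(n,X):
    i=cams.camera_info(n); p=(np.atleast_2d(X)@i["R"].T+i["t"])@i["mtx"].T; return p[:,:2]/p[:,2:]
E
python3 - <<'E'
import cv2,numpy as np
a=cv2.imread("pics/top0.png")
cv2.imwrite("pics/tz1.png",cv2.resize(a[190:345,160:320],None,fx=5,fy=3.8*5/3.8/1.3,interpolation=cv2.INTER_CUBIC)) 
cv2.imwrite("pics/tz2.png",cv2.resize(a[190:340,330:530],None,fx=4,fy=4,interpolation=cv2.INTER_CUBIC))
b=cv2.imread("pics/scene0.png")
cv2.imwrite("pics/sz1.png",cv2.resize(b[175:295,325:505],None,fx=4.4,fy=4.4,interpolation=cv2.INTER_CUBIC))
cv2.imwrite("pics/sz2.png",cv2.resize(b[165:300,110:290],None,fx=4.4,fy=4.4,interpolation=cv2.INTER_CUBIC))
E
```

```text
(no output)
```

View pics/tz1.png

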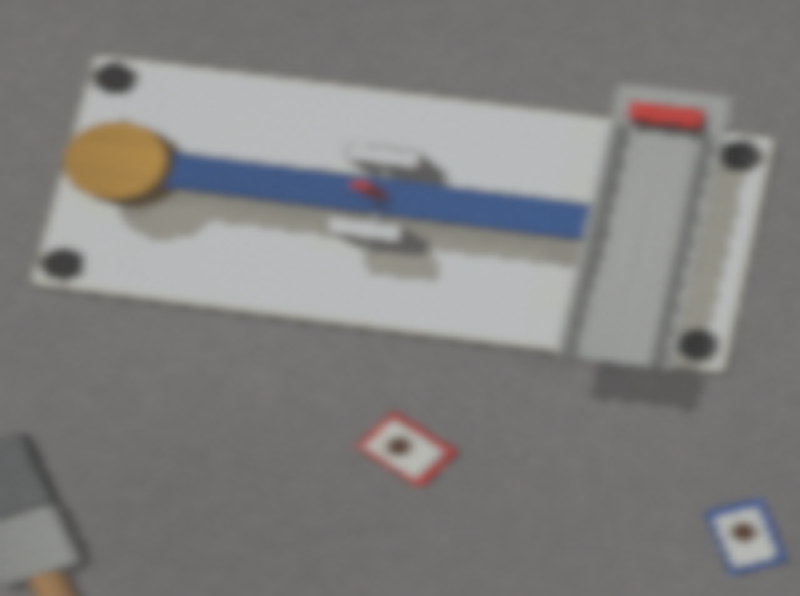

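View pics/tz2.png

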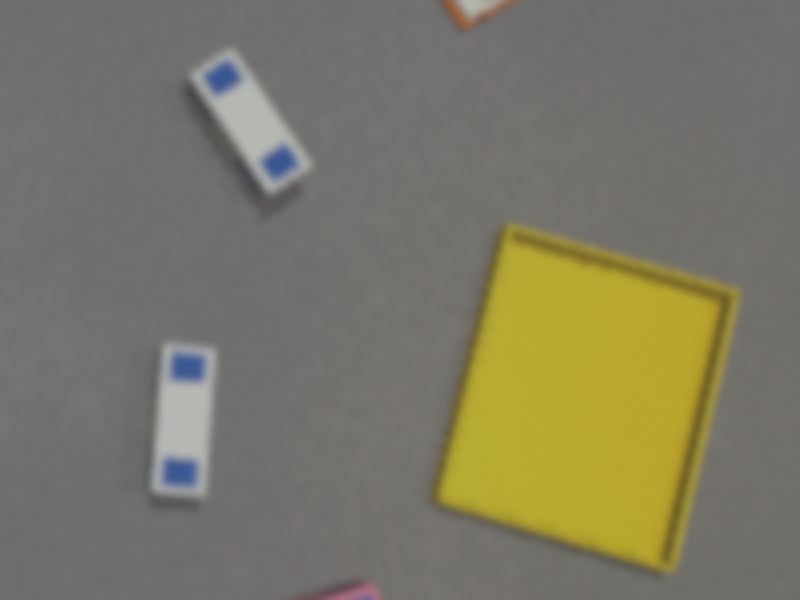

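View pics/sz1.png

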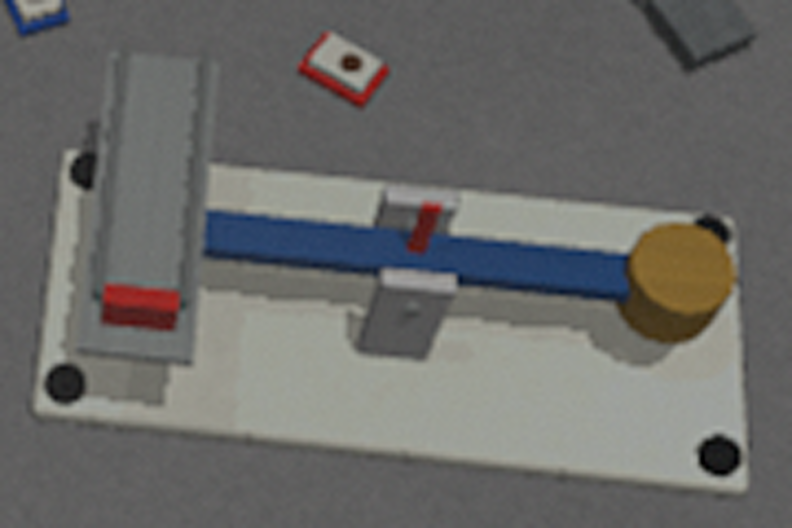

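View pics/sz2.png

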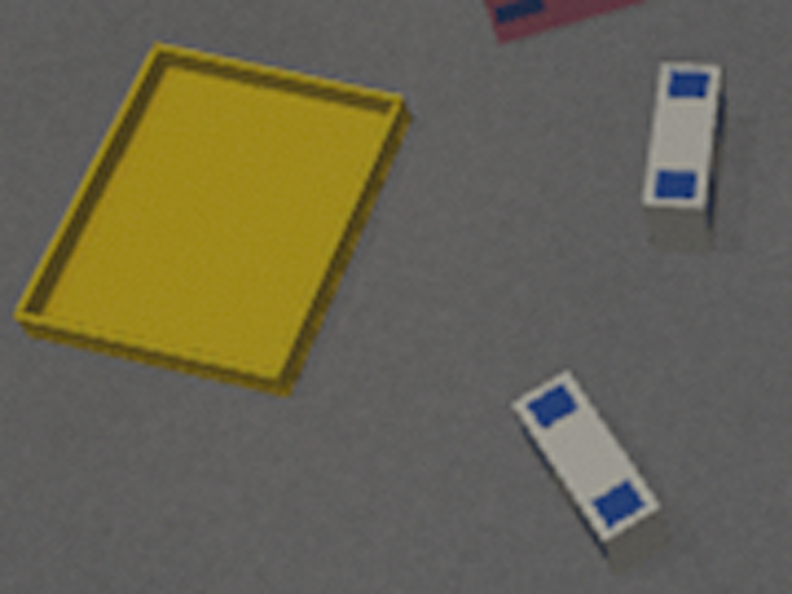

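```bash
cat >> h.py <<'E'
def blobs(img,lo,hi,roi,amin=8):
    hsv=cv2.cvtColor(img,cv2.COLOR_BGR2HSV); m=cv2.inRange(hsv,np.array(lo),np.array(hi))
    k=np.zeros_like(m); r0,r1,c0,c1=roi; k[r0:r1,c0:c1]=255; m&=k
    n,l,st,ce=cv2.connectedComponentsWithStats(m)
    return [(st[i,4],ce[i],(l==i).astype(np.uint8)) for i in range(1,n) if st[i,4]>=amin]
BLUE=([100,110,60],[125,255,255]); YEL=([22,120,60],[35,255,255]); RED=([0,140,60],[8,255,255])
E
python3 - <<'E'
from h import *
t=cv2.imread("pics/top0.png"); s=cv2.imread("pics/scene0.png")
for n,im,roi in(("top",t,(195,320,360,415)),("scene",s,(170,295,222,280))):
    for a,c,m in blobs(im,*BLUE,roi): print(n,a,c.round(1),cast(n,c,.046).round(4))
for n,im,roi in(("top",t,(230,345,430,530)),("scene",s,(165,265,100,215))):
    a,c,m=max(blobs(im,*YEL,roi),key=lambda q:q[0])
    h=max(cv2.findContours(m,0,2)[0],key=cv2.contourArea); r=cv2.minAreaRect(h);p=cv2.boxPoints(r)
    w=cast(n,p,.022); print(n,"tray",p.round(1).tolist(),w.round(4).tolist(),w.mean(0).round(4),[np.linalg.norm(w[i]-w[i-1]).round(4) for i in range(4)])
for n,im,roi in(("top",t,(195,240,280,312)),("scene",s,(225,260,340,375))):
    for a,c,m in blobs(im,*RED,roi): 
        ys,xs=np.nonzero(m); p=cv2.boxPoints(cv2.minAreaRect(np.c_[xs,ys].astype(np.float32)))
        print(n,"stop",a,c.round(1),p.round(1).tolist(),cast(n,p,.117).round(4).tolist())
# white base
for n,im,roi in(("top",t,(195,295,160,320)),("scene",s,(190,300,325,505))):
    hsv=cv2.cvtColor(im,cv2.COLOR_BGR2HSV)
    for a,c,m in blobs(im,[0,0,140 if n=="top" else 130],[180,45,255],roi,150):
        h=max(cv2.findContours(m,0,2)[0],key=cv2.contourArea); p=cv2.boxPoints(cv2.minAreaRect(h)); w=cast(n,p,.014)
        print(n,"base",a,p.round(1).tolist(),w.round(3).tolist(),w.mean(0).round(4),[np.linalg.norm(w[i]-w[i-1]).round(4) for i in range(4)])
# feet
for n,im,roi in(("top",t,(200,292,160,320)),("scene",s,(200,300,325,505))):
    for a,c,m in blobs(im,[0,0,0],[180,255,62],roi,10): print(n,"foot",a,c.round(1),cast(n,c,.014).round(4))
E
```

```text
top 27 [385.1 208.9] [[ 0.6486 -0.1385  0.046 ]]
top 26 [399.4 230.3] [[ 0.5978 -0.1714  0.046 ]]
top 27 [376.3 281.2] [[ 0.4784 -0.1174  0.046 ]]
top 28 [374.6 307.9] [[ 0.4179 -0.1134  0.046 ]]
scene 40 [265.9 184. ] [[ 0.4182 -0.1122  0.046 ]]
scene 50 [263.  206.6] [[ 0.4773 -0.1169  0.046 ]]
scene 55 [235.1 256.9] [[ 0.5975 -0.1706  0.046 ]]
scene 59 [250.  279.1] [[ 0.6478 -0.1376  0.046 ]]
top tray [[436.6000061035156, 317.0], [455.20001220703125, 245.5], [516.4000244140625, 261.3999938964844], [497.70001220703125, 333.0]] [[0.3999, -0.2587, 0.022], [0.5676, -0.3066, 0.022], [0.5321, -0.4481, 0.022], [0.3665, -0.3974, 0.022]] [ 0.4665 -0.3527  0.022 ] [np.float64(0.1426), np.float64(0.1745), np.float64(0.146), np.float64(0.1732)]
scene tray [[111.80000305175781, 238.6999969482422], [145.39999389648438, 162.39999389648438], [204.3000030517578, 188.3000030517578], [170.8000030517578, 264.70001220703125]] [[0.5356, -0.4433, 0.022], [0.3331, -0.4008, 0.022], [0.4101, -0.2553, 0.022], [0.6005, -0.3086, 0.022]] [ 0.4698 -0.352   0.022 ] [np.float64(0.1494), np.float64(0.2069), np.fl
[... 2480 characters left out ...]
60000610351562], [482.1000061035156, 223.1999969482422], [481.0, 233.60000610351562]] [[0.504, 0.12, 0.014], [0.477, 0.124, 0.014], [0.513, 0.365, 0.014], [0.539, 0.357, 0.014]] [0.508  0.2415 0.014 ] [np.float64(0.2404), np.float64(0.027), np.float64(0.2432), np.float64(0.0269)]
top foot 10 [307.  230.2] [[0.6005 0.0457 0.014 ]]
top foot 12 [298.7 279.1] [[0.4823 0.063  0.014 ]]
scene foot 38 [343.7 213. ] [[0.4788 0.0602 0.014 ]]
scene foot 22 [487.  226.1] [[0.5205 0.374  0.014 ]]
scene foot 48 [459.4 240.8] [[0.5553 0.3074 0.014 ]]
scene foot 14 [433.1 238.8] [[0.5489 0.2512 0.014 ]]
scene foot 57 [339.4 261.7] [[0.5988 0.0453 0.014 ]]
scene foot 64 [488.  278.2] [[0.6442 0.3525 0.014 ]]
```

Run:
```python
from h import *
t=cv2.imread("pics/top0.png"); s=cv2.imread("pics/scene0.png")
def show(n,p,z,lab):
    w=cast(n,p,z); e=[np.linalg.norm(w[i]-w[i-1]).round(4) for i in range(4)]
    print(n,lab,p.round(1).tolist(),w[:,:2].round(4).tolist(),w.mean(0).round(4),e,[np.degrees(np.arctan2(*(w[i]-w[i-1])[[1,0]])).round(1) for i in range(4)])
for n,im in(("top",t),("scene",s)):
    roi=(200,292,160,320) if n=="top" else (185,250,340,480)
    a,c,m=max(blobs(im,*BLUE,roi,60),key=lambda q:q[0])
    p=cv2.boxPoints(cv2.minAreaRect(max(cv2.findContours(m,0,2)[0],key=cv2.contourArea))); show(n,p,.08,"beam")
    ys,xs=np.nonzero(m); w=cast(n,np.c_[xs,ys],.08); x=w[:,:2]-w[:,:2].mean(0); v=np.linalg.svd(x,full_matrices=False)[2][0]; print("beam dir",np.degrees(np.arctan2(v[1],v[0])))
    a,c,m=max(blobs(im,[8,90,60],[21,255,255],(200,260,160,510),30),key=lambda q:q[0]); print(n,"brass",a,c.round(2))
# pan floor edges: intensity profile along rows in the top view
g=cv2.cvtColor(t,cv2.COLOR_BGR2GRAY).astype(int)
for r in(230,245,260,275): print(r,g[r,268:312].tolist())
g=cv2.cvtColor(s,cv2.COLOR_BGR2GRAY).astype(int)
for r in(192,205,220,232): print(r,g[r,340:382].tolist())
```

```text
top beam [[236.0, 243.89999389648438], [237.1999969482422, 236.8000030517578], [275.8999938964844, 243.60000610351562], [274.70001220703125, 250.8000030517578]] [[0.5548, 0.2032], [0.5712, 0.2011], [0.5569, 0.1125], [0.5407, 0.1148]] [0.5559 0.1579 0.08  ] [np.float64(0.0895), np.float64(0.0165), np.float64(0.0897), np.float64(0.0164)] [np.float64(80.9), np.float64(-7.3), np.float64(-99.2), np.float64(171.9)]
beam dir -99.3065699981674
top brass 321 [183.04 231.64]
scene beam [[371.0, 232.6999969482422], [372.1000061035156, 222.39999389648438], [467.8999938964844, 232.6999969482422], [466.79998779296875, 242.89999389648438]] [[0.5663, 0.1085], [0.5424, 0.1125], [0.5713, 0.3052], [0.5945, 0.299]] [0.5686 0.2063 0.08  ] [np.float64(0.1926), np.float64(0.0242), np.float64(0.1948), np.float64(0.0241)] [np.float64(-98.4), np.float64(170.3), np.float64(81.5), np.float64(-14.9)]
beam dir -98.46294328841965
scene brass 520 [478.54 238.57]
230 [185, 185, 185, 185, 185, 184, 184, 184, 184, 183, 183, 177, 163, 140, 120, 114, 125, 144, 152, 154, 155, 156, 156, 155, 155, 155, 156, 156, 155, 152, 
[... 819 characters left out ...]
9, 111, 110, 110, 111, 107, 110, 110, 107, 111, 101, 84, 89, 96, 107, 102, 92, 92, 96, 93, 94, 97, 96]
205 [94, 94, 93, 100, 91, 71, 67, 89, 96, 86, 91, 89, 99, 111, 114, 111, 111, 111, 112, 114, 110, 109, 112, 112, 111, 113, 112, 106, 91, 86, 90, 101, 107, 101, 94, 95, 95, 97, 94, 96, 92, 92]
220 [158, 159, 139, 108, 113, 114, 115, 103, 87, 91, 95, 107, 113, 110, 114, 113, 114, 114, 112, 112, 111, 114, 113, 113, 111, 112, 115, 100, 87, 89, 98, 117, 143, 151, 151, 152, 152, 149, 151, 150, 150, 149]
232 [158, 139, 110, 114, 115, 105, 94, 91, 91, 99, 111, 110, 109, 115, 112, 115, 114, 113, 110, 118, 114, 113, 113, 111, 112, 114, 101, 88, 92, 104, 95, 57, 33, 40, 44, 42, 46, 51, 50, 51, 53, 54]
```

```bash
python3 -m creep '[{"tx":20,"ty":23,"tz":-7,"turn":10.2},{"tx":20,"ty":23,"tz":-7,"turn":10.2},{"tx":20,"ty":23,"tz":-7,"turn":10.2},{"tx":20,"ty":23,"tz":-7,"turn":10.2}]' 70 60; python3 -c "
from h import *
s=observe();print(s['joints'].round(3) if hasattr(s['joints'],'round') else s['joints'])"
```

```text
clock: 0.6
tcp_pos: [0.1991, -0.3926, 0.2196]
ee_rot: [-2.994, 0.948, 0.001]
force: [0.5, 0.1, 0.8]
opening: 0.821
[-1.102  0.139 -0.197  1.235  0.     1.083]
```

Run:
```python
from h import *
a=cast("top",[[291.65,230],[289.1,245],[286.55,260],[283.7,275]],.097); print(a.round(4)); d=a[0]-a[-1]; print(np.degrees(np.arctan2(d[1],d[0])))
# scene: floor mids
b=cast("scene",[[(353.4+369.2)/2,192],[(352.2+367.6)/2,205],[(350.7+367.2)/2,220],[(349+366.2)/2,232]],.097); print(b.round(4)); d=b[-1]-b[0]; print(np.degrees(np.arctan2(d[1],d[0])))
```

```text
[[0.5858 0.0765 0.097 ]
 [0.5519 0.0813 0.097 ]
 [0.5184 0.086  0.097 ]
 [0.4851 0.0913 0.097 ]]
-8.348251404968387
[[0.4785 0.0933 0.097 ]
 [0.5103 0.0884 0.097 ]
 [0.5458 0.0841 0.097 ]
 [0.5733 0.0797 0.097 ]]
-8.184120718198677
```

```bash
python3 -m creep '[{"tx":21,"ty":23,"tz":-10,"turn":10.1},{"tx":21,"ty":23,"tz":-10,"turn":10.1},{"tx":21,"ty":23,"tz":-10,"turn":10.1},{"tx":21,"ty":23,"tz":-10,"turn":10.1},{"tx":21,"ty":23,"tz":-10,"turn":10.1},{"tx":21,"ty":23,"tz":-10,"turn":10.1},{"tx":21,"ty":23,"tz":-10,"turn":10.1},{"tx":21,"ty":23,"tz":-10,"turn":10.1},{"tx":21,"ty":23,"tz":-10,"turn":10.1},{"tx":20,"ty":23,"tz":-10,"turn":10.1},{"tx":20,"ty":24,"tz":-10,"turn":10.1},{"tx":20,"ty":24,"tz":-10,"turn":10.1},{"tz":0}]'; python3 -c "
from h import *
s=observe();print(s['joints']);cv2.imwrite('pics/t1.png',cams.snapshot('top'))
from scipy.spatial.transform import Rotation as R
print(np.degrees(np.arctan2(*R.from_rotvec(s['ee_rot']).as_matrix()[[1,0],0])))"
```

```text
[-1.10150289e+00  1.39351237e-01 -1.97134637e-01  1.23531951e+00
  7.07396485e-05  1.08259827e+00]
-35.13976779481868validation failed for argument at $[12...
```

```bash
python3 -m creep '[{"tx":21,"ty":23,"tz":-10,"turn":10.1},{"tx":21,"ty":23,"tz":-10,"turn":10.1},{"tx":21,"ty":23,"tz":-10,"turn":10.1},{"tx":21,"ty":23,"tz":-10,"turn":10.1},{"tx":21,"ty":23,"tz":-10,"turn":10.1},{"tx":21,"ty":23,"tz":-10,"turn":10.1},{"tx":21,"ty":23,"tz":-10,"turn":10.1},{"tx":21,"ty":23,"tz":-10,"turn":10.1},{"tx":21,"ty":23,"tz":-10,"turn":10.1},{"tx":20,"ty":23,"tz":-10,"turn":10.1},{"tx":20,"ty":24,"tz":-10,"turn":10.1},{"tx":20,"ty":24,"tz":-10,"turn":10.1}]'; python3 -c "
from h import *
s=observe();print(s['joints']);cv2.imwrite('pics/t1.png',cams.snapshot('top'))
from scipy.spatial.transform import Rotation as R
print(np.degrees(np.arctan2(*R.from_rotvec(s['ee_rot']).as_matrix()[[1,0],0])))"
```

```text
clock: 2.15
tcp_pos: [0.4481, -0.1149, 0.0997]
ee_rot: [-2.296, -2.143, 0.001]
force: [0.3, -0.4, -0.2]
opening: 0.822
[-2.50920910e-01  2.93532100e-01 -3.40203526e-01  9.37761575e-01
 -1.09602915e-04 -1.81794667e-01]
86.03935980943118
```

```bash
python3 -m creep '[{"tz":-33},{"tz":-34},{}]' ; python3 -m creep '[{},{},{},{},{}]' 20 60
```

```text
validation failed for argument at $[0]...
validation failed for argument at $[0]...
```

```bash
python3 -m creep '[{"tx":0,"ty":0,"tz":-33,"turn":0},{"tx":0,"ty":0,"tz":-34,"turn":0},{"tx":0,"ty":0,"tz":0,"turn":0}]' && python3 -m creep '[{"tx":0,"ty":0,"tz":0,"turn":0},{"tx":0,"ty":0,"tz":0,"turn":0},{"tx":0,"ty":0,"tz":0,"turn":0},{"tx":0,"ty":0,"tz":0,"turn":0}]' 20 60
```

```text
clock: 2.58
tcp_pos: [0.4449, -0.1151, 0.031]
ee_rot: [-2.299, -2.133, 0.006]
force: [-0.2, -0.0, 0.2]
opening: 0.821
clock: 3.08
tcp_pos: [0.4492, -0.116, 0.0349]
ee_rot: [2.301, 2.135, 0.003]
force: [0.8, 0.8, 6.2]
opening: 0.342
```

```bash
python3 -m creep '[{"tx":0,"ty":0,"tz":10,"turn":0},{"tx":0,"ty":0,"tz":25,"turn":0},{"tx":0,"ty":0,"tz":25,"turn":0},{"tx":0,"ty":0,"tz":0,"turn":0},{"tx":0,"ty":0,"tz":0,"turn":0}]'; python3 -m creep '[{"tx":0,"ty":0,"tz":0,"turn":0}]';python3 -c "
from h import *
for n in('top','scene'): cv2.imwrite(f'pics/{n}2.png',cams.snapshot(n))
print(observe()['force'],observe()['moment'])"
```

```text
clock: 3.7
tcp_pos: [0.4471, -0.1156, 0.0927]
ee_rot: [-2.302, -2.137, 0.001]
force: [0.1, -0.3, -3.8]
opening: 0.344
clock: 3.82
tcp_pos: [0.4467, -0.1154, 0.0921]
ee_rot: [-2.301, -2.136, 0.002]
force: [-0.3, 0.5, -2.5]
opening: 0.34
[-0.51001838  0.50489227 -2.23391618] [-0.01183803 -0.01357245  0.00935263]
```

```bash
for i in 1 2; do python3 -m creep '[{"tx":0,"ty":0,"tz":0,"turn":0},{"tx":0,"ty":0,"tz":0,"turn":0}]'; done; python3 -c "
import cv2,numpy as np
a=cv2.imread('pics/top2.png')[190:340,280:480];b=cv2.imread('pics/scene2.png')[140:290,200:400]
cv2.imwrite('pics/z2.png',np.hstack([cv2.resize(a,None,fx=2,fy=2),cv2.resize(b,None,fx=2,fy=2)]))"
```

```text
clock: 4.18
tcp_pos: [0.4476, -0.1157, 0.0931]
ee_rot: [-2.302, -2.137, 0.0]
force: [0.1, -0.4, -2.6]
opening: 0.343
clock: 4.42
tcp_pos: [0.4478, -0.1157, 0.0933]
ee_rot: [2.302, 2.137, 0.0]
force: [0.1, 1.0, -2.2]
opening: 0.341
```

View pics/z2.png

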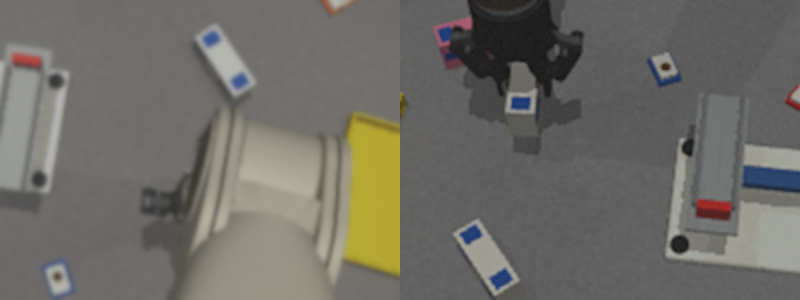

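```bash
python3 -m creep '[{"tx":0,"ty":0,"tz":-30,"turn":0},{"tx":0,"ty":0,"tz":-22,"turn":0},{"tx":0,"ty":0,"tz":-8,"turn":0},{"tx":0,"ty":0,"tz":0,"turn":0}]' && python3 -m creep '[{"tx":0,"ty":0,"tz":0,"turn":0},{"tx":0,"ty":0,"tz":0,"turn":0},{"tx":0,"ty":0,"tz":0,"turn":0}]' 65 60; python3 -m creep '[{"tx":0,"ty":0,"tz":35,"turn":0},{"tx":0,"ty":0,"tz":50,"turn":0},{"tx":35,"ty":-8,"tz":0,"turn":7.4},{"tx":35,"ty":-8,"tz":0,"turn":7.4},{"tx":35,"ty":-8,"tz":0,"turn":7.4},{"tx":35,"ty":-8,"tz":0,"turn":7.4},{"tx":35,"ty":-7,"tz":-20,"turn":7.4},{"tx":0,"ty":0,"tz":0,"turn":0},{"tx":0,"ty":0,"tz":0,"turn":0}]'; python3 -c "
from h import *
for n in('top','scene'): cv2.imwrite(f'pics/{n}3.png',cams.snapshot(n))
s=cv2.imread('pics/scene3.png')
for a,c,m in blobs(s,*BLUE,(160,295,222,280)): print(a,c.round(1),cast('scene',c,.046).round(4))
print(observe()['tcp_pos'],observe()['ee_rot'])"
```

```text
clock: 4.92
tcp_pos: [0.4462, -0.1153, 0.035]
ee_rot: [-2.301, -2.136, 0.002]
force: [-9.0, 1.8, 13.3]
opening: 0.34
clock: 5.3
tcp_pos: [0.4482, -0.1158, 0.0335]
ee_rot: [2.302, 2.137, 0.001]
force: [0.3, -0.5, 0.2]
opening: 0.756
clock: 6.42
tcp_pos: [0.6219, -0.1545, 0.0977]
ee_rot: [-1.506, -2.755, 0.001]
force: [-0.3, 0.4, -0.4]
opening: 0.761
20 [248.2 160.8] [[ 0.3527 -0.1548  0.046 ]]
40 [265.5 183. ] [[ 0.4155 -0.1132  0.046 ]]
49 [262.8 205.5] [[ 0.4746 -0.1175  0.046 ]]
55 [235.1 256.9] [[ 0.5975 -0.1706  0.046 ]]
59 [250.  279.1] [[ 0.6478 -0.1376  0.046 ]]
[ 0.62216399 -0.15455646  0.0989955 ] [1.50602404e+00 2.75692875e+00 2.72556216e-05]
```

```bash
python3 -m creep '[{"tx":1,"ty":0,"tz":-30,"turn":0},{"tx":0,"ty":0,"tz":-26,"turn":0},{"tx":0,"ty":0,"tz":-10,"turn":0},{"tx":0,"ty":0,"tz":0,"turn":0}]' && python3 -m creep '[{"tx":0,"ty":0,"tz":0,"turn":0},{"tx":0,"ty":0,"tz":0,"turn":0},{"tx":0,"ty":0,"tz":0,"turn":0},{"tx":0,"ty":0,"tz":0,"turn":0}]' 20 60;  python3 -m creep '[{"tx":0,"ty":0,"tz":10,"turn":0},{"tx":0,"ty":0,"tz":50,"turn":0},{"tx":0,"ty":0,"tz":60,"turn":0},{"tx":0,"ty":0,"tz":0,"turn":0},{"tx":0,"ty":0,"tz":0,"turn":0},{"tx":0,"ty":0,"tz":0,"turn":0}]';  python3 -m creep '[{"tx":0,"ty":0,"tz":0,"turn":0}]'
```

```text
clock: 7.02
tcp_pos: [0.6232, -0.1546, 0.0326]
ee_rot: [-1.505, -2.757, 0.0]
force: [-0.4, -0.2, -0.2]
opening: 0.763
clock: 7.52
tcp_pos: [0.6249, -0.1549, 0.034]
ee_rot: [1.504, 2.755, 0.001]
force: [0.7, -0.2, 6.3]
opening: 0.339
clock: 8.28
tcp_pos: [0.6223, -0.1544, 0.1501]
ee_rot: [-1.503, -2.754, 0.002]
force: [0.8, 0.0, -1.5]
opening: 0.343
clock: 8.4
tcp_pos: [0.6227, -0.1544, 0.1503]
ee_rot: [-1.504, -2.754, 0.001]
force: [-0.4, 0.4, -0.6]
opening: 0.343
```

```bash
python3 -m creep '[{"tx":-17,"ty":40,"tz":22,"turn":-6.8},{"tx":-17,"ty":40,"tz":0,"turn":-6.8},{"tx":-17,"ty":40,"tz":0,"turn":-6.8},{"tx":-17,"ty":40,"tz":0,"turn":-6.8},{"tx":-18,"ty":40,"tz":0,"turn":-6.9},{"tx":-18,"ty":41,"tz":0,"turn":-6.9},{"tx":0,"ty":0,"tz":0,"turn":0},{"tx":0,"ty":0,"tz":0,"turn":0},{"tx":0,"ty":0,"tz":0,"turn":0},{"tx":0,"ty":0,"tz":0,"turn":0}]'; python3 -c "
from h import *
for n in('top','scene'): cv2.imwrite(f'pics/{n}4.png',cams.snapshot(n))
a=cv2.imread('pics/top4.png')[180:330,220:370];b=cv2.imread('pics/scene4.png')[140:290,300:500]
cv2.imwrite('pics/z4.png',np.hstack([cv2.resize(a,(400,400)),cv2.resize(b,(400,300)),][:0]+[cv2.resize(a,(400,400)),cv2.resize(b,(533,400))])[:, :800])
print(observe()['tcp_pos'],observe()['ee_rot'],observe()['force'])"
```

```text
clock: 9.65
tcp_pos: [0.5201, 0.0853, 0.1741]
ee_rot: [-2.377, -2.054, 0.0]
force: [-0.2, 0.5, -1.1]
opening: 0.337
[0.52001033 0.08554358 0.17417608] [-2.37695530e+00 -2.05408887e+00  1.94761216e-04] [ 0.13805691 -1.01307606 -0.67443946]
```

View pics/z4.png

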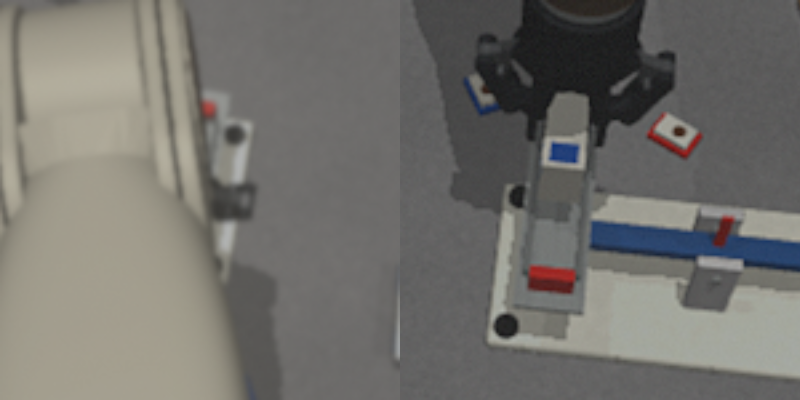

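```bash
python3 -c "
from h import *
s=cv2.imread('pics/scene4.png')
for a,c,m in blobs(s,*BLUE,(185,210,345,375)): 
    w=cast('scene',c,.187)[0]; print(a,c.round(1),w.round(4))
    k=(w[:2]-[.519,.0868]); d=np.radians(-8.3); ax=np.array([np.cos(d),np.sin(d)]); print('along,across',k@ax*1e3, (ax[0]*k[1]-ax[1]*k[0])*1e3)
k=np.array([.5200,.0855])-[.519,.0868];print('tcp across',(ax[0]*k[1]-ax[1]*k[0])*1e3)
print(2*np.degrees(np.arctan2(2.05409,2.37696))-0)
"
```

```text
63 [361.2 196.9] [0.5486 0.0818 0.187 ]
along,across 29.97619400235633 -0.7272408000321279
tcp across -1.1420273247886827
81.66497656336698
```

```bash
python3 -m creep '[{"tx":0,"ty":1,"tz":-15,"turn":0},{"tx":0,"ty":0,"tz":-10,"turn":0},{"tx":0,"ty":0,"tz":-5,"turn":0},{"tx":0,"ty":0,"tz":-5,"turn":0},{"tx":0,"ty":0,"tz":-4,"turn":0},{"tx":0,"ty":0,"tz":-3,"turn":0}]'; python3 -m creep '[{"tx":0,"ty":0,"tz":-2,"turn":0},{"tx":0,"ty":0,"tz":-2,"turn":0},{"tx":0,"ty":0,"tz":-2,"turn":0},{"tx":0,"ty":0,"tz":0,"turn":0},{"tx":0,"ty":0,"tz":0,"turn":0}]'; python3 -c "
from h import *
for n in('scene',): cv2.imwrite(f'pics/{n}5.png',cams.snapshot(n))
b=cv2.imread('pics/scene5.png')[140:290,300:500]
cv2.imwrite('pics/z5.png',cv2.resize(b,(800,600)))
print(observe()['tcp_pos'],observe()['force'])"
```

```text
clock: 10.5
tcp_pos: [0.5199, 0.0873, 0.1322]
ee_rot: [2.376, 2.056, 0.0]
force: [0.8, -0.9, -1.0]
opening: 0.346
clock: 11.12
tcp_pos: [0.5198, 0.0873, 0.1264]
ee_rot: [2.376, 2.056, 0.0]
force: [0.1, 0.4, -0.7]
opening: 0.341
[0.51979374 0.08734995 0.12642876] [-0.3540417   0.22915148 -0.24065145]
```

View pics/z5.png

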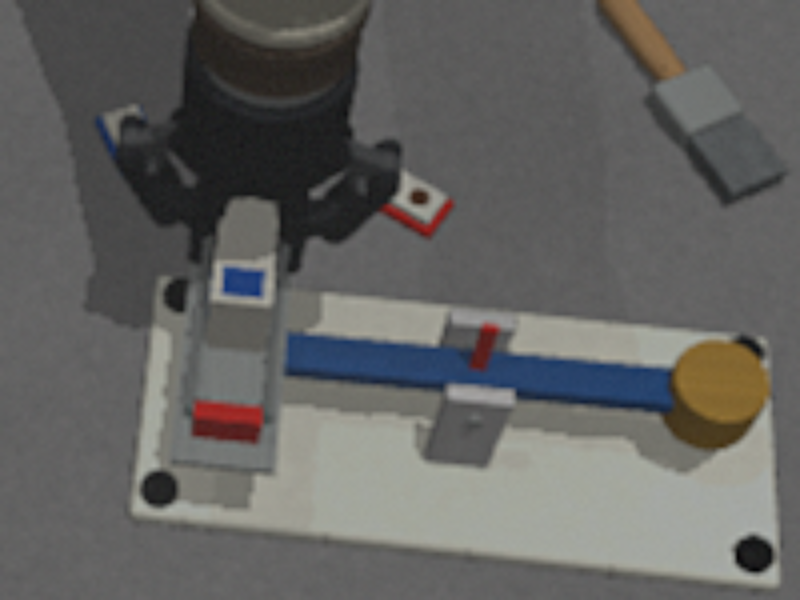

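```bash
cat > f.py <<'E'
from h import *
s=observe(); d=np.radians(-8.3); ax=np.array([np.cos(d),np.sin(d)])
k=np.array(s['tcp_pos'])[:2]-[.5430,.0833]; print('along %.1f across %.1f z %.1f'%(k@ax*1e3,(ax[0]*k[1]-ax[1]*k[0])*1e3,s['tcp_pos'][2]*1e3),'F along %.1f'%(np.array(s['force'])[:2]@ax),'F',np.round(s['force'],1))
E
python3 -m creep '[{"tx":4.95,"ty":-0.72,"tz":-1.5,"turn":0},{"tx":4.95,"ty":-0.72,"tz":0,"turn":0},{"tx":4.95,"ty":-0.72,"tz":0,"turn":0},{"tx":4.95,"ty":-0.72,"tz":0,"turn":0},{"tx":4.95,"ty":-0.72,"tz":0,"turn":0},{"tx":4.95,"ty":-0.72,"tz":0,"turn":0},{"tx":1.98,"ty":-0.29,"tz":0,"turn":0}]'; python3 f.py;  python3 -m creep '[{"tx":0.99,"ty":-0.14,"tz":0,"turn":0},{"tx":0.99,"ty":-0.14,"tz":0,"turn":0},{"tx":0.99,"ty":-0.14,"tz":0,"turn":0}]'; python3 f.py;python3 -m creep '[{"tx":0.99,"ty":-0.14,"tz":0,"turn":0},{"tx":0.99,"ty":-0.14,"tz":0,"turn":0},{"tx":0.99,"ty":-0.14,"tz":0,"turn":0}]'; python3 f.py
```

```text
clock: 12.05
tcp_pos: [0.5518, 0.0827, 0.1248]
ee_rot: [2.376, 2.056, 0.0]
force: [-0.9, -0.2, -0.2]
opening: 0.341
along 8.8 across 0.6 z 124.8 F along -0.8 F [-0.9 -0.2 -0.2]
clock: 12.42
tcp_pos: [0.5543, 0.0823, 0.1248]
ee_rot: [-2.376, -2.056, 0.0]
force: [-0.6, 1.2, -1.6]
opening: 0.343
along 11.4 across 0.6 z 124.8 F along -0.8 F [-0.6  1.2 -1.6]
clock: 12.8
tcp_pos: [0.5575, 0.0819, 0.1248]
ee_rot: [2.376, 2.056, 0.0]
force: [-0.7, -0.4, -0.4]
opening: 0.341
along 14.5 across 0.7 z 124.8 F along -0.7 F [-0.7 -0.4 -0.4]
```

```bash
for i in 1 2 3; do python3 -m creep '[{"tx":0.99,"ty":-0.14,"tz":0,"turn":0},{"tx":0.99,"ty":-0.14,"tz":0,"turn":0}]' >/dev/null; python3 f.py; done
```

```text
along 16.5 across 0.6 z 124.8 F along -0.1 F [-0.1  0.1 -0.2]
along 18.5 across 0.7 z 124.8 F along -0.7 F [-0.7 -0.4  0.5]
along 18.9 across 0.7 z 124.2 F along -5.5 F [-5.3  1.7  0.4]
```

```bash
for i in 1 2 3; do python3 -m creep '[{"tx":0.5,"ty":-0.07,"tz":0,"turn":0},{"tx":0.5,"ty":-0.07,"tz":0,"turn":0}]' >/dev/null; python3 f.py; done
```

```text
along 20.4 across 0.7 z 124.4 F along -4.7 F [-4.6  0.8  0.1]
along 21.2 across 0.7 z 124.3 F along -6.0 F [-5.9  1.2  0.7]
along 21.3 across 0.7 z 123.9 F along -7.4 F [-7.1  2.6  0.6]
```

```bash
for i in 1 2; do python3 -m creep '[{"tx":0.3,"ty":-0.04,"tz":0,"turn":0},{"tx":0.3,"ty":-0.04,"tz":0,"turn":0}]' >/dev/null; python3 f.py; done
```

```text
along 21.3 across 0.7 z 123.7 F along -9.0 F [-8.7  2.6  0. ]
along 21.4 across 0.7 z 123.5 F along -9.0 F [-8.8  2.3  0.1]
```

```bash
for i in 1 2; do python3 -m creep '[{"tx":0.3,"ty":-0.04,"tz":0,"turn":0},{"tx":0,"ty":0,"tz":0,"turn":0}]' >/dev/null; python3 f.py; done
```

```text
along 21.4 across 0.7 z 123.4 F along -9.6 F [-9.2  3.2  0.4]
along 21.4 across 0.7 z 123.3 F along -11.3 F [-11.    3.    0.9]
```

```bash
python3 -m creep '[{"tx":-1,"ty":0.15,"tz":0,"turn":0},{"tx":-1,"ty":0.15,"tz":0,"turn":0},{"tx":-1,"ty":0.15,"tz":0,"turn":0},{"tx":0,"ty":0,"tz":0,"turn":0}]'; python3 f.py
```

```text
clock: 15.8
tcp_pos: [0.564, 0.0809, 0.1244]
ee_rot: [-2.374, -2.055, 0.003]
force: [-5.6, 0.8, 0.1]
opening: 0.342
along 21.2 across 0.6 z 124.4 F along -5.7 F [-5.6  0.8  0.1]
```

Now relieve the rest, let go with a small opening, and wait for the beam to settle.

```bash
python3 -m creep '[{"tx":-1,"ty":0.15,"tz":0,"turn":0},{"tx":-1,"ty":0.15,"tz":0,"turn":0},{"tx":-0.5,"ty":0.07,"tz":0,"turn":0},{"tx":0,"ty":0,"tz":0,"turn":0}]'; python3 f.py
python3 -m creep '[{"tx":0,"ty":0,"tz":0,"turn":0},{"tx":0,"ty":0,"tz":0,"turn":0},{"tx":0,"ty":0,"tz":0,"turn":0},{"tx":0,"ty":0,"tz":0,"turn":0},{"tx":0,"ty":0,"tz":0,"turn":0},{"tx":0,"ty":0,"tz":0,"turn":0},{"tx":0,"ty":0,"tz":0,"turn":0},{"tx":0,"ty":0,"tz":0,"turn":0},{"tx":0,"ty":0,"tz":0,"turn":0},{"tx":0,"ty":0,"tz":0,"turn":0},{"tx":0,"ty":0,"tz":0,"turn":0},{"tx":0,"ty":0,"tz":0,"turn":0}]' 44 60; python3 f.py;  python3 -c "
from h import *
for n in('top','scene'): cv2.imwrite(f'pics/{n}6.png',cams.snapshot(n))
b=cv2.imread('pics/scene6.png')
cv2.imwrite('pics/z6.png',cv2.resize(b[140:290,300:500],(800,600)))
for n in('top','scene'):
  for k in (0,6):
    im=cv2.imread(f'pics/{n}{k}.png'); q=blobs(im,[8,90,60],[21,255,255],(200,260,160,230) if n=='top' else (200,260,440,510),30)
    if q: a,c,m=max(q,key=lambda q:q[0]); print(n,k,a,c.round(2))
"
```

```text
clock: 16.3
tcp_pos: [0.5638, 0.081, 0.1253]
ee_rot: [2.374, 2.054, 0.003]
force: [-0.3, -1.1, -0.3]
opening: 0.34
along 20.9 across 0.7 z 125.3 F along -0.2 F [-0.3 -1.1 -0.3]
clock: 17.8
tcp_pos: [0.5626, 0.0812, 0.1248]
ee_rot: [-2.376, -2.056, 0.0]
force: [-0.4, 0.4, -0.1]
opening: 0.516
along 19.7 across 0.7 z 124.8 F along -0.4 F [-0.4  0.4 -0.1]
top 0 321 [183.04 231.64]
top 6 325 [182.74 231.48]
scene 0 520 [478.54 238.57]
scene 6 531 [478.91 237.77]
```

View pics/z6.png

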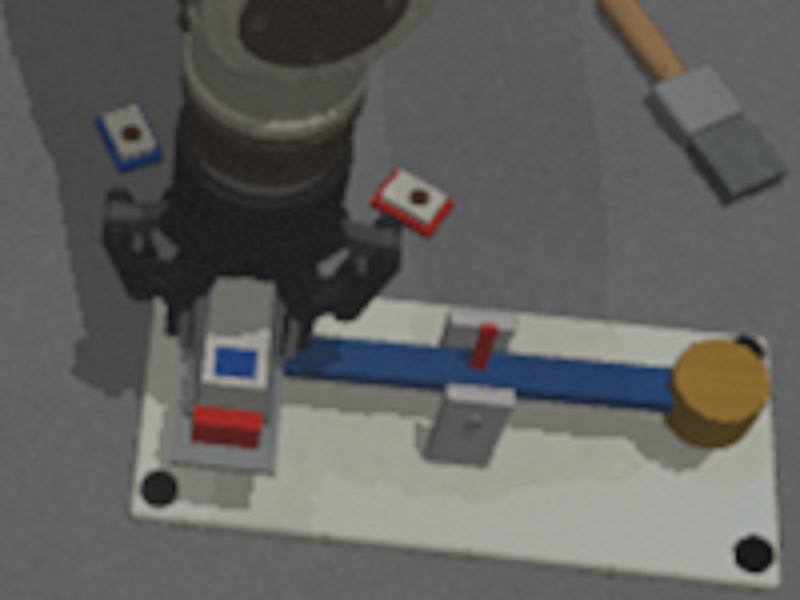

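```bash
python3 -m creep '[{"tx":0,"ty":0,"tz":0,"turn":0},{"tx":0,"ty":0,"tz":0,"turn":0},{"tx":0,"ty":0,"tz":0,"turn":0}]' 20 60; python3 -m creep '[{"tx":0,"ty":0,"tz":5,"turn":0},{"tx":0,"ty":0,"tz":20,"turn":0},{"tx":0,"ty":0,"tz":25,"turn":0},{"tx":-9,"ty":-42,"tz":0,"turn":-0.8},{"tx":-9,"ty":-44,"tz":0,"turn":-0.8},{"tx":-10,"ty":-44,"tz":0,"turn":-0.8},{"tx":-10,"ty":-44,"tz":0,"turn":-0.8},{"tx":-10,"ty":-44,"tz":0,"turn":-0.8},{"tx":-10,"ty":-44,"tz":0,"turn":-0.8},{"tx":-10,"ty":-44,"tz":0,"turn":-0.8},{"tx":-10,"ty":-44,"tz":0,"turn":-0.8},{"tx":-9,"ty":-42,"tz":-20,"turn":-0.8},{"tx":-9,"ty":-42,"tz":-40,"turn":-0.8},{"tx":0,"ty":0,"tz":-30,"turn":0},{"tx":0,"ty":0,"tz":0,"turn":0}]'; python3 f.py; python3 -c "
from h import *
for n in('top','scene'): cv2.imwrite(f'pics/{n}7.png',cams.snapshot(n))
cv2.imwrite('pics/z7.png',np.hstack([cv2.imread('pics/top7.png')[180:420,260:560],cv2.imread('pics/scene7.png')[120:360,60:360]]))"
```

```text
clock: 18.27
tcp_pos: [0.5626, 0.0812, 0.1248]
ee_rot: [-2.376, -2.056, -0.0]
force: [-0.2, 0.3, 0.3]
opening: 0.344
clock: 20.15
tcp_pos: [0.4643, -0.3518, 0.0821]
ee_rot: [-2.509, -1.88, 0.003]
force: [0.3, 0.4, -0.9]
opening: 0.339
along -15.1 across -441.9 z 82.1 F along 0.2 F [ 0.3  0.4 -0.9]
```

View pics/z7.png

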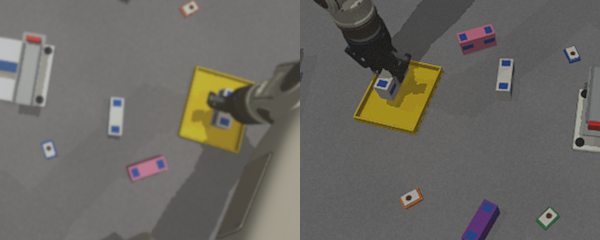

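```bash
python3 -m creep '[{"tx":0,"ty":0,"tz":-25,"turn":0},{"tx":0,"ty":0,"tz":-12,"turn":0},{"tx":0,"ty":0,"tz":-5,"turn":0},{"tx":0,"ty":0,"tz":-3,"turn":0},{"tx":0,"ty":0,"tz":-2,"turn":0},{"tx":0,"ty":0,"tz":0,"turn":0}]'; python3 f.py
```

```text
clock: 21.0
tcp_pos: [0.4668, -0.3529, 0.0381]
ee_rot: [2.513, 1.885, 0.0]
force: [0.3, 0.4, 0.1]
opening: 0.34
along -12.5 across -442.7 z 38.1 F along 0.2 F [0.3 0.4 0.1]
```

```bash
python3 -m creep '[{"tx":0,"ty":0,"tz":0,"turn":0},{"tx":0,"ty":0,"tz":0,"turn":0},{"tx":0,"ty":0,"tz":0,"turn":0}]' 65 60; python3 -m creep '[{"tx":0,"ty":0,"tz":30,"turn":0},{"tx":0,"ty":0,"tz":52,"turn":0},{"tx":-3,"ty":40,"tz":0,"turn":2},{"tx":-3,"ty":40,"tz":0,"turn":2},{"tx":-4,"ty":40,"tz":0,"turn":2}]'; python3 f.py; python3 -c "
from h import *
for n in('top','scene'): cv2.imwrite(f'pics/{n}8.png',cams.snapshot(n))
cv2.imwrite('pics/z8.png',np.hstack([cv2.imread('pics/top8.png')[180:420,260:560],cv2.imread('pics/scene8.png')[120:360,60:360]]))
for n,roi in(('top',(270,320,360,385)),('scene',(170,230,245,285))):
    for a,c,m in blobs(cv2.imread(f'pics/{n}8.png'),*BLUE,roi): print(n,a,c.round(1),cast(n,c,.046).round(4))
"
```

```text
clock: 21.38
tcp_pos: [0.4667, -0.353, 0.038]
ee_rot: [2.513, 1.885, 0.0]
force: [0.8, -0.2, 0.2]
opening: 0.763
clock: 22.0
tcp_pos: [0.4566, -0.2318, 0.1202]
ee_rot: [2.41, 2.014, 0.001]
force: [-0.6, 0.4, 0.4]
opening: 0.761
along -40.0 across -324.3 z 120.2 F along -0.6 F [-0.6  0.4  0.4]
top 24 [376.5 282.5] [[ 0.4755 -0.1178  0.046 ]]
top 30 [374.7 308.9] [[ 0.4156 -0.1135  0.046 ]]
scene 40 [265.5 183. ] [[ 0.4155 -0.1132  0.046 ]]
scene 49 [262.8 205.5] [[ 0.4746 -0.1175  0.046 ]]
```

View pics/z8.png

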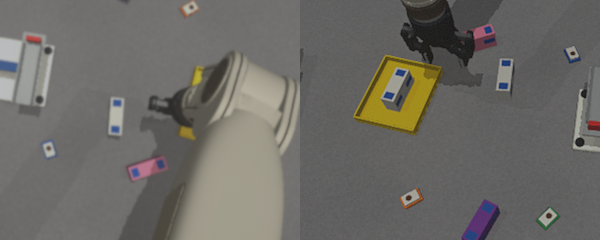

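```bash
python3 -m creep '[{"tx":-4,"ty":38,"tz":0,"turn":2},{"tx":-4,"ty":39,"tz":0,"turn":2},{"tx":-3.5,"ty":39,"tz":-20,"turn":2.1},{"tx":0,"ty":0,"tz":-35,"turn":0},{"tx":0,"ty":0,"tz":-24,"turn":0},{"tx":0,"ty":0,"tz":-8,"turn":0},{"tx":0,"ty":0,"tz":0,"turn":0}]'; python3 -m creep '[{"tx":0,"ty":0,"tz":0,"turn":0},{"tx":0,"ty":0,"tz":0,"turn":0},{"tx":0,"ty":0,"tz":0,"turn":0},{"tx":0,"ty":0,"tz":0,"turn":0}]' 20 60
```

```text
clock: 22.98
tcp_pos: [0.4452, -0.1172, 0.0328]
ee_rot: [-2.301, -2.138, 0.0]
force: [-1.6, 0.3, 0.6]
opening: 0.762
clock: 23.48
tcp_pos: [0.4462, -0.117, 0.034]
ee_rot: [2.299, 2.138, 0.003]
force: [0.6, 0.2, 6.0]
opening: 0.342
```

```bash
python3 -m creep '[{"tx":0,"ty":0,"tz":12,"turn":0},{"tx":0,"ty":0,"tz":40,"turn":0},{"tx":0,"ty":0,"tz":50,"turn":0},{"tx":12,"ty":34,"tz":40,"turn":-0.7},{"tx":12,"ty":34,"tz":0,"turn":-0.7},{"tx":12,"ty":34,"tz":0,"turn":-0.7},{"tx":13,"ty":34,"tz":0,"turn":-0.7},{"tx":13,"ty":34,"tz":0,"turn":-0.7},{"tx":13,"ty":34,"tz":0,"turn":-0.7},{"tx":0,"ty":0,"tz":0,"turn":0},{"tx":0,"ty":0,"tz":0,"turn":0},{"tx":0,"ty":0,"tz":0,"turn":0}]'; python3 f.py; python3 -c "
from h import *
cv2.imwrite('pics/scene9.png',cams.snapshot('scene'))
s=cv2.imread('pics/scene9.png'); d=np.radians(-8.3); ax=np.array([np.cos(d),np.sin(d)])
for a,c,m in blobs(s,*BLUE,(180,215,345,375)): 
    w=cast('scene',c,.187)[0]; k=(w[:2]-[.543,.0833]);print(a,c.round(1),w.round(4),'along,across',k@ax*1e3, (ax[0]*k[1]-ax[1]*k[0])*1e3)
cv2.imwrite('pics/z9.png',cv2.resize(s[140:290,300:500],(800,600)))
print(observe()['ee_rot'])"
```

```text
clock: 24.98
tcp_pos: [0.5195, 0.0862, 0.1748]
ee_rot: [-2.379, -2.052, 0.001]
force: [0.7, -0.4, -2.9]
opening: 0.339
along -23.6 across -0.5 z 174.8 F along 0.7 F [ 0.7 -0.4 -2.9]
64 [361.6 196.6] [0.548  0.0825 0.187 ] along,across 5.027110545961132 -0.0943796326695602
[-2.37880593e+00 -2.05187683e+00  9.08545077e-04]
```

View pics/z9.png

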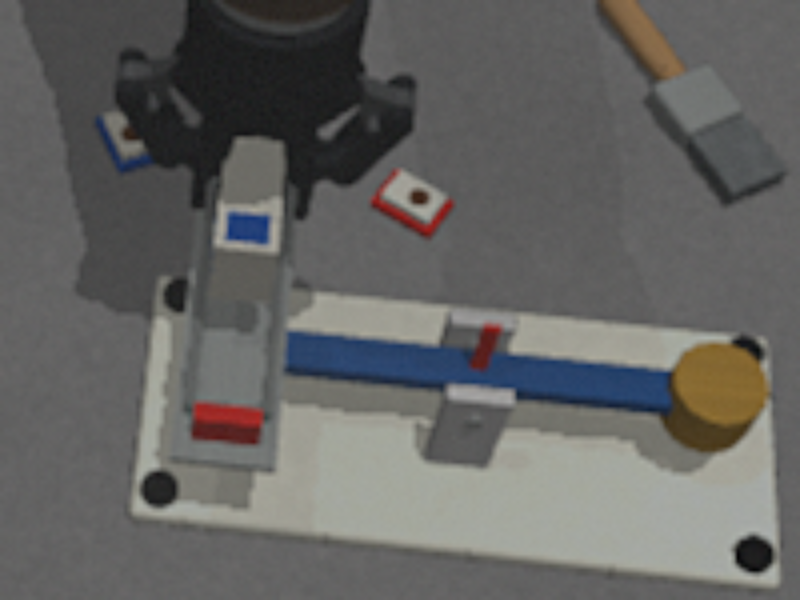

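```bash
python3 -m creep '[{"tx":0,"ty":0.8,"tz":-15,"turn":0},{"tx":0,"ty":0,"tz":-10,"turn":0},{"tx":0,"ty":0,"tz":-5,"turn":0},{"tx":0,"ty":0,"tz":-5,"turn":0},{"tx":0,"ty":0,"tz":-4,"turn":0},{"tx":0,"ty":0,"tz":-4,"turn":0},{"tx":0,"ty":0,"tz":-2,"turn":0},{"tx":0,"ty":0,"tz":-2,"turn":0},{"tx":0,"ty":0,"tz":-2,"turn":0},{"tx":0,"ty":0,"tz":-1,"turn":0},{"tx":0,"ty":0,"tz":0,"turn":0}]'; python3 f.py; python3 -c "
from h import *
s=cams.snapshot('scene');cv2.imwrite('pics/scene10.png',s)
cv2.imwrite('pics/z10.png',cv2.resize(s[140:290,300:500],(800,600)))"
```

```text
clock: 26.4
tcp_pos: [0.5202, 0.088, 0.1249]
ee_rot: [2.377, 2.054, 0.0]
force: [-0.1, 0.9, -1.2]
opening: 0.339
along -23.3 across 1.4 z 124.9 F along -0.2 F [-0.1  0.9 -1.2]
```

View pics/z10.png

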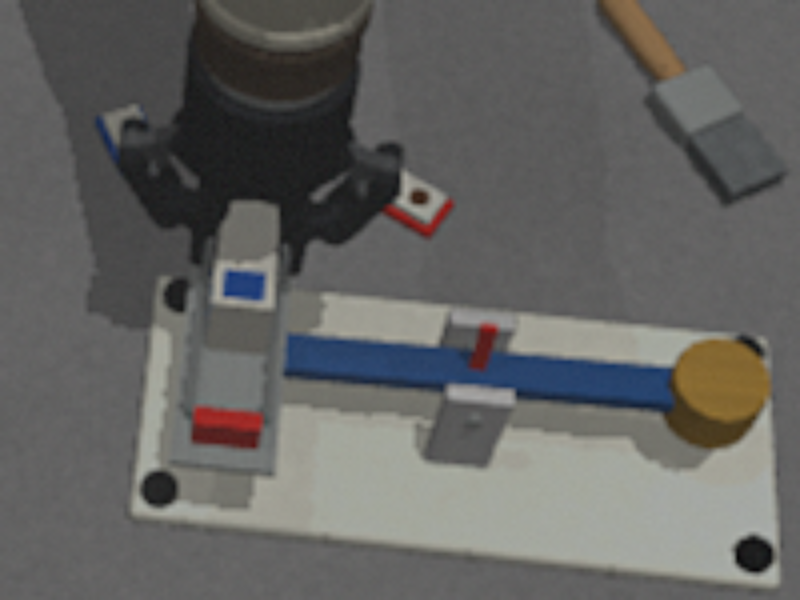

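```bash
python3 -m creep '[{"tx":4.95,"ty":-1.3,"tz":0,"turn":0},{"tx":4.95,"ty":-0.72,"tz":0,"turn":0},{"tx":4.95,"ty":-0.72,"tz":0,"turn":0},{"tx":4.95,"ty":-0.72,"tz":0,"turn":0},{"tx":4.95,"ty":-0.72,"tz":0,"turn":0},{"tx":4.95,"ty":-0.72,"tz":0,"turn":0},{"tx":4.95,"ty":-0.72,"tz":0,"turn":0},{"tx":1.98,"ty":-0.29,"tz":0,"turn":0},{"tx":0.99,"ty":-0.14,"tz":0,"turn":0}]'>/dev/null; python3 f.py; for i in 1 2 ; do python3 -m creep '[{"tx":0.99,"ty":-0.14,"tz":0,"turn":0},{"tx":0.99,"ty":-0.14,"tz":0,"turn":0}]' >/dev/null; python3 f.py; done
```

```text
along 14.8 across 0.7 z 124.7 F along -1.4 F [-1.3  0.7 -0.9]
along 16.7 across 0.8 z 124.8 F along -0.6 F [-0.6  0.1 -1.7]
along 18.8 across 0.8 z 124.8 F along -1.6 F [-1.5  0.5 -1.7]
```

```bash
for i in 1 2 3 ; do python3 -m creep '[{"tx":0.7,"ty":-0.1,"tz":0,"turn":0},{"tx":0.7,"ty":-0.1,"tz":0,"turn":0}]' >/dev/null; python3 f.py; done
```

```text
along 20.2 across 0.8 z 124.8 F along -0.9 F [-1.  -0.8 -1.5]
along 20.9 across 0.8 z 124.5 F along -2.8 F [-2.7  0.8 -2.2]
along 21.0 across 0.8 z 124.0 F along -6.3 F [-6.1  1.6 -0.9]
```

```bash
for i in 1 2 3 ; do python3 -m creep '[{"tx":0.5,"ty":-0.07,"tz":0,"turn":0},{"tx":0.3,"ty":-0.05,"tz":0,"turn":0}]' >/dev/null; python3 f.py; done
```

```text
along 21.1 across 0.8 z 123.7 F along -7.5 F [-7.4  1.6 -1.2]
along 21.2 across 0.8 z 123.4 F along -8.8 F [-8.4  3.  -1.4]
along 21.2 across 0.8 z 123.1 F along -10.4 F [-10.1   3.   -0.9]
```

Pressed to about 10 N without creep, so the backstop is on its rear stop. I'll hold for a moment, then relieve.

```bash
python3 -m creep '[{"tx":0.1,"ty":0,"tz":0,"turn":0},{"tx":0,"ty":0,"tz":0,"turn":0}]' >/dev/null; python3 f.py; python3 -m creep '[{"tx":-1,"ty":0.15,"tz":0,"turn":0},{"tx":-1,"ty":0.15,"tz":0,"turn":0},{"tx":-1,"ty":0.15,"tz":0,"turn":0},{"tx":-0.9,"ty":0.12,"tz":0,"turn":0},{"tx":0,"ty":0,"tz":0,"turn":0},{"tx":0,"ty":0,"tz":0,"turn":0}]'>/dev/null; python3 f.py
```

```text
along 21.3 across 0.8 z 123.1 F along -9.6 F [-9.4  2.5 -1.1]
along 20.9 across 0.8 z 124.5 F along -5.0 F [-4.9  1.3 -1.4]
```

```bash
python3 -m creep '[{"tx":-1,"ty":0.15,"tz":0,"turn":0},{"tx":-0.5,"ty":0.07,"tz":0,"turn":0},{"tx":0,"ty":0,"tz":0,"turn":0}]'>/dev/null; python3 f.py; python3 -m creep '[{"tx":0,"ty":0,"tz":0,"turn":0}]' >/dev/null; python3 f.py
```

```text
along 20.7 across 0.8 z 125.1 F along -2.0 F [-1.9  0.6 -1.6]
along 20.7 across 0.8 z 125.1 F along -1.9 F [-1.8  0.7 -2. ]
```

```bash
python3 -m creep '[{"tx":0,"ty":0,"tz":-2,"turn":0},{"tx":0,"ty":0,"tz":-2,"turn":0},{"tx":0,"ty":0,"tz":-2,"turn":0},{"tx":0,"ty":0,"tz":0,"turn":0}]'>/dev/null; python3 f.py; python3 -m creep '[{"tx":0,"ty":0,"tz":-2,"turn":0},{"tx":0,"ty":0,"tz":-2,"turn":0},{"tx":0,"ty":0,"tz":-1,"turn":0},{"tx":0,"ty":0,"tz":0,"turn":0}]' >/dev/null; python3 f.py
```

```text
along 20.7 across 1.0 z 118.9 F along -0.3 F [-0.3  0.5  0.2]
along 20.4 across 0.8 z 113.9 F along 1.4 F [1.7 1.6 0.3]
```

```bash
python3 -m creep '[{"tx":0,"ty":0,"tz":0,"turn":0},{"tx":0,"ty":0,"tz":0,"turn":0},{"tx":0,"ty":0,"tz":0,"turn":0},{"tx":0,"ty":0,"tz":0,"turn":0},{"tx":0,"ty":0,"tz":0,"turn":0},{"tx":0,"ty":0,"tz":0,"turn":0},{"tx":0,"ty":0,"tz":0,"turn":0},{"tx":0,"ty":0,"tz":0,"turn":0},{"tx":0,"ty":0,"tz":0,"turn":0},{"tx":0,"ty":0,"tz":0,"turn":0}]' 46 60; python3 f.py;  cat > tilt.py <<'E'
from h import *
import sys
k=sys.argv[1]
for n in('top','scene'): cv2.imwrite(f'pics/{n}{k}.png',cams.snapshot(n))
b=cv2.imread(f'pics/scene{k}.png')
cv2.imwrite(f'pics/z{k}.png',cv2.resize(b[140:290,300:500],(800,600)))
for n in('top','scene'):
  for j in ('0',k):
    im=cv2.imread(f'pics/{n}{j}.png'); q=blobs(im,[8,90,60],[21,255,255],(200,260,160,230) if n=='top' else (200,260,440,510),30)
    if q: a,c,m=max(q,key=lambda q:q[0]); print(n,j,a,c.round(2))
E
python3 tilt.py 11
```

```text
clock: 33.33
tcp_pos: [0.563, 0.0812, 0.1138]
ee_rot: [-2.377, -2.054, 0.0]
force: [-0.2, -0.4, -0.4]
opening: 0.538
along 20.1 across 0.8 z 113.8 F along -0.2 F [-0.2 -0.4 -0.4]
top 0 321 [183.04 231.64]
top 11 344 [181.81 230.58]
scene 0 520 [478.54 238.57]
scene 11 547 [479.99 234.57]
```

View pics/z11.png

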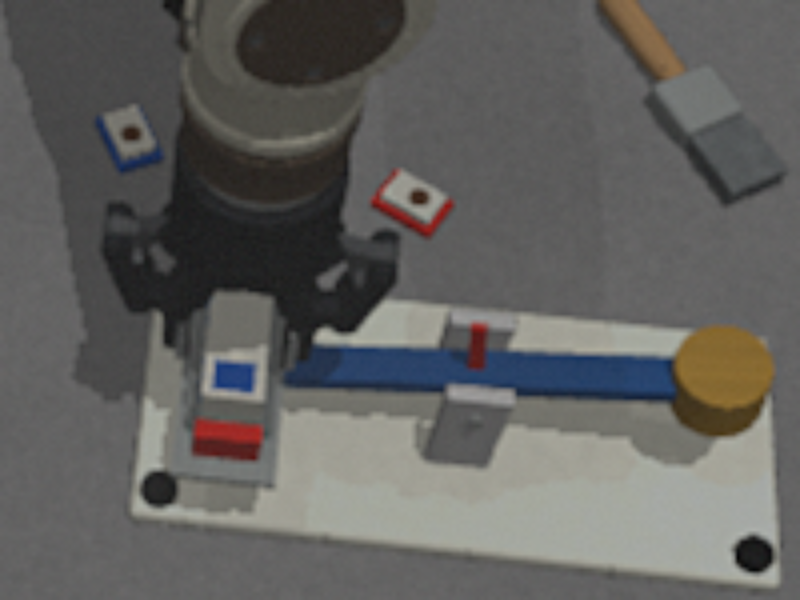

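```bash
python3 -m creep '[{"tx":0,"ty":0,"tz":5,"turn":0},{"tx":0,"ty":0,"tz":15,"turn":0},{"tx":0,"ty":0,"tz":40,"turn":0},{"tx":0,"ty":0,"tz":60,"turn":0},{"tx":-30,"ty":-30,"tz":20,"turn":0},{"tx":-30,"ty":-40,"tz":0,"turn":0},{"tx":-30,"ty":-40,"tz":0,"turn":0},{"tx":-30,"ty":-40,"tz":0,"turn":0},{"tx":0,"ty":-40,"tz":0,"turn":0},{"tx":0,"ty":-40,"tz":0,"turn":0},{"tx":0,"ty":-30,"tz":0,"turn":0},{"tx":0,"ty":0,"tz":0,"turn":0}]'; python3 tilt.py 12; python3 -c "
import cv2,numpy as np
a=cv2.imread('pics/top12.png')[195:295,160:320];b=cv2.imread('pics/scene12.png')[200:290,325:505]
cv2.imwrite('pics/z12.png',np.vstack([cv2.resize(a,(480,300),interpolation=cv2.INTER_CUBIC),cv2.resize(b,(480,240),interpolation=cv2.INTER_CUBIC)]))
c=cv2.imread('pics/scene12.png')[215:275,330:390];cv2.imwrite('pics/z12b.png',cv2.resize(c,(600,600),interpolation=cv2.INTER_CUBIC))
c=cv2.imread('pics/top12.png')[205:265,265:325];cv2.imwrite('pics/z12c.png',cv2.resize(c,(600,600),interpolation=cv2.INTER_CUBIC))"
```

```text
clock: 34.92
tcp_pos: [0.4431, -0.1806, 0.255]
ee_rot: [2.38, 2.048, 0.001]
force: [-1.3, 0.3, -0.4]
opening: 0.542
top 0 321 [183.04 231.64]
top 12 343 [181.8  230.55]
scene 0 520 [478.54 238.57]
scene 12 545 [480.03 234.53]
```

View pics/z12b.png

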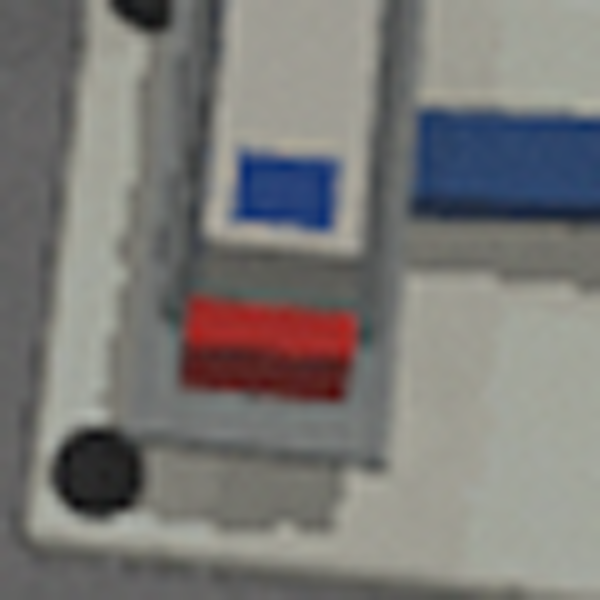

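View pics/z12c.png

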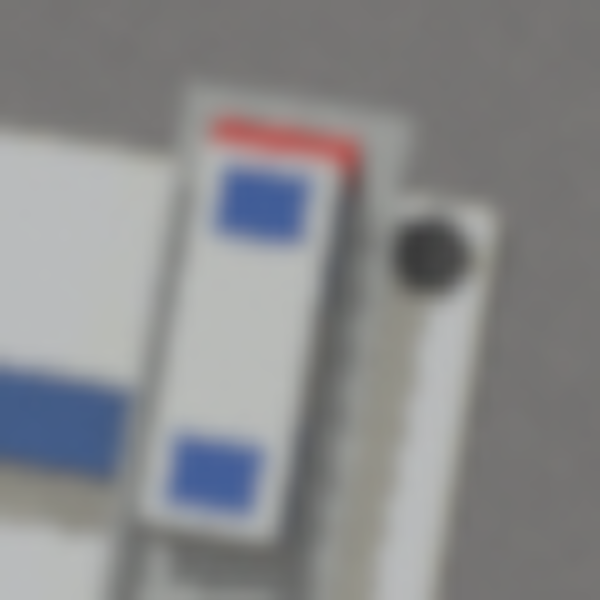

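View pics/scene12.png

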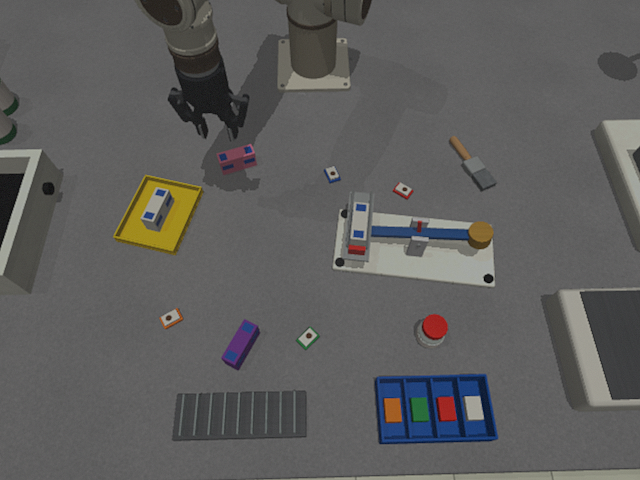

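Run:
```python
from h import *
d=np.radians(-8.3); ax=np.array([np.cos(d),np.sin(d)])
def al(w): k=w[:2]-[.543,.0833]; return (k@ax*1e3).round(2),((ax[0]*k[1]-ax[1]*k[0])*1e3).round(2)
f=.0785
for n,roi in(('top',(215,260,280,305)),('scene',(200,245,350,372))):
    im=cv2.imread(f'pics/{n}12.png'); ws=[]
    for a,c,m in blobs(im,*BLUE,roi,10): w=cast(n,c,f+.046)[0]; ws.append(w); print(n,a,c.round(1),al(w))
    if len(ws)==2: print(n,'front',al(sum(ws)/2)[0]+42)
print('stop near top edge',al(cast('scene',[357.4-.45,245.6-.45],f+.022)[0]),'cart top front',al(cast('scene',[358.2-.45,239.75-.45],f+.046)[0]))
# profile down the middle of the scene picture
s=cv2.imread('pics/scene12.png').astype(int)
for r in range(234,258): print(r,s[r,357].tolist(),s[r,354].tolist())
```

```text
top 31 [290.8 225. ] (np.float64(49.43), np.float64(0.31))
top 32 [285.9 251.9] (np.float64(-10.42), np.float64(0.69))
top front 61.510000000000005
scene 56 [360.7 207.3] (np.float64(-10.58), np.float64(1.66))
scene 57 [358.2 233.7] (np.float64(49.33), np.float64(1.54))
scene front 61.379999999999995
stop near top edge (np.float64(61.84), np.float64(1.89)) cart top front (np.float64(61.61), np.float64(1.77))
234 [121, 66, 42] [119, 58, 29]
235 [121, 67, 40] [120, 60, 29]
236 [117, 55, 27] [118, 60, 31]
237 [132, 111, 102] [142, 137, 136]
238 [156, 161, 161] [148, 160, 165]
239 [121, 132, 134] [112, 119, 120]
240 [80, 85, 86] [81, 86, 86]
241 [85, 90, 90] [87, 88, 91]
242 [86, 92, 92] [87, 93, 92]
243 [88, 94, 92] [92, 96, 94]
244 [92, 96, 88] [88, 94, 86]
245 [73, 79, 119] [60, 65, 130]
246 [42, 47, 151] [32, 36, 158]
247 [41, 42, 157] [40, 44, 157]
248 [41, 45, 158] [42, 45, 163]
249 [39, 41, 144] [36, 40, 128]
250 [39, 41, 107] [35, 36, 82]
251 [33, 35, 84] [34, 36, 87]
252 [38, 38, 88] [35, 37, 88]
253 [23, 29, 84] [28, 27, 85]
254 [67, 70, 97] [86, 87, 95]
255 [108, 111, 113] [115, 117, 112]
256 [118, 118, 115] [119, 120, 115]
257 [118, 119, 116] [117, 118, 117]
```

Run:
```python
from h import *
a=cv2.imread('pics/scene0.png');b=cv2.imread('pics/scene12.png')
d=cv2.absdiff(a,b).max(2)
for n,(x,y,r) in dict(blue=(332,174,11),red=(403,190,13),green=(308,338,14),orange=(171,318,14),jar=(434,330,18),brush=(473,165,22),purple=(240,344,22)).items(): print(n,np.mean(d[y-r:y+r,x-r:x+r]>30).round(3))
for q,c,m in blobs(b,*BLUE,(180,235,130,180),15): print(q,c.round(1),cast('scene',c,.05).round(4))
env.finish_job()
```

```text
blue 0.0
red 0.0
green 0.0
orange 0.0
jar 0.0
brush 0.0
purple 0.0
39 [160.  192.4] [[ 0.4374 -0.3444  0.05  ]]
44 [148.4 215.1] [[ 0.4951 -0.3616  0.05  ]]
the job is handed in; nothing more can be done
```

I weighed both cartridges, left the full one standing in the cradle with its front at the backstop, and stood the spent one upright in the yellow tray. The job was handed in at about 35 s of the 72 s allowed; it reported no verdict.

- **Order:** I lifted the near cartridge first. The wrist force of about 2.4 N said it was heavy, so I set it back down, about 3 mm from where it started, and weighed the other one first.
- **Spent cartridge (the far one):** The backstop met its rear stop after about 3 mm of travel. I pressed it there with 10 to 11 N; one reading was 11.3 N. Let go, the brass counterweight rose 0.8 px in the scene picture, about 0.03 rad. It then went to the tray.
- **Full cartridge (the near one):** I pressed it home with about 10 N. Let go, the counterweight rose 4.0 px, about 0.13 rad, and read the same after the arm had moved away.

**Last checks:**
- The full cartridge's front is 0.2 to 0.5 mm from the backstop face in both pictures. That is within my measuring error, so a gap of a few tenths of a millimetre is possible. I did not nudge it again.
- The spent cartridge stands upright near the middle of the tray.
- The picture patches around the blocks, jar and brush are unchanged from the start.
- The arm was clear, with the tool 255 mm up and touching nothing.
- No check failed, but setting the near cartridge back on the bench gave a reading of about 16 N there, not on the balance.

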